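# Shut the terminal box and start its captive cover bolt

### The arm

A 6-joint arm with a two-finger parallel gripper is mounted at the origin on the work surface. World frame = base frame: x ahead of the robot, y to its left, z up, the work surface at z = 0. Lengths are in m, angles in rad, forces in N, time in s.
With the tool pointing down it reaches from about 0.25 to 0.725 m from the base axis. Payload 9.7 kg.
Tool frame: the origin (TCP) lies midway between the tips of the shut fingers; the grasp point (between the pads) lies 19 mm behind it; z points along the fingers, y is the line along which they close (so a half turn about z gives the same grasp; the last joint's range is limited). The gripper opens to 85 mm and grips with 20 to 120 N. Pads are 22 mm wide; open, the fingers measure 114 mm over their backs; the gripper's body (76 mm by 85 mm) begins 54 mm behind the grasp point. The pads swing forward as they close: fully open they stand 13 mm farther back than shut.
Start: joints at [1.122, 0.087, 0.176, 1.66, 0, 1.571], TCP at [0.239, 0.496, 0.231] pointing down, gripper open.
Joint ranges: [-3.13, 3.13], [-0.85, 1.81], [-1.15, 1.24], [-2.2, 2.28], [-1.44, 1.52], [-3.14, 3.14]. Speed limits (rad/s): [2.22, 2.22, 2.57, 3.14, 3.14, 3.14].

### API

Orientations are given as a 3x3 rotation matrix whose columns are the frame's x, y, z axes.
In Python, from station import * gives the robot as it stands.
- The arm moves only by the tool carry_out, never from a script. Its argument "plan" is text: rows parted by semicolons, each of 7 numbers parted by spaces: the shift along the tool's x, y, z in units of 60 mm (1.0 is 60 mm), then the turn, a rotation vector about the tool's x, y, z in units of 5 degrees (1.0 is 5 degrees), then the finger opening in mm, from 0 to 85.4. A call has 1 to 8 rows; each row shifts and turns the commanded pose from where the row before left it, along the tool's axes as they then stand; what a row does not reach is not made up. A row lasts 1/8 s, in which the tool goes at most 62.5 mm and 10.7 degrees, less where a joint would pass 70% of its speed; a pose out of reach is approached as far as the arm can. A call is refused whole if a number of a shift passes 1 or a number of a turn 1, either way. A call with a gripper value outside its range is refused whole. The fingers move at their own pace and stop on an object; "force" is the grip in N (left out, the last holds). Time passes only in rows, so rows that do not move let the fingers close. It gives the time, the measured TCP pose, the force, the opening and the grip force at its end, in the units of the state.
- get_obs(): the state, without advancing time (a new reading comes with each control period).
- snapshot(name): name is "side" or "top"; returns (picture, depth): 400x640x3 uint8, red, green, blue; 400x640 float32, m along the optical axis (not along the pixel's ray), 0 where there is no reading.
- camera_model(name): a dict with "camera_matrix" (3x3 intrinsics, pixels), "R" (3x3) and "t" (3): a world point X has camera coordinates R X + t. Camera axes: x right, y down, z forward; pixel columns grow to the right and rows downward; lengths in m; the calibration is good to about 2 mm. A picture is of the moment at which its call begins. camera_model takes no time and is no camera call.
- close_job(): hands the job in; it is judged then, once.
The state is a dict: "time_s": time; "joints": joint angles; "joint_velocities": joint speeds; "joint_torque": joint torques, N m; "tcp_pos": TCP position; "ee_rot": TCP orientation; "wrist_force": force on the tool from outside, world axes, zero at the start; "moment": the same for the moment, N m; "width": opening from 0.0 (shut) to 1.0 (fully open); "gripper_force": force on a finger pad.
Only numpy, scipy, OpenCV 4.12 (cv2) and the standard library are available. Lean on these libraries where they do the work, as an engineer would, in place of code of your own. Each camera call takes 0.05 s, during which the arm holds its last target. There are 200 camera calls.

### The job

Press the lid of the wired terminal box shut, then start its captive hex bolt without cross-threading it: turn the bolt backward (counter-clockwise from above) until it drops into the start of the thread, let or push it down there, and turn it forward (clockwise) one full turn. Finish while holding: the program ends with the gripper still gripping the bolt head, keeping it still and started in its thread, with the lid shut. Leave everything else on the bench where it is.

Things in the scene. Friction and masses are not known exactly. Their poses are not given: they have to be found in the camera images.
- enclosure: grey cast-aluminium terminal box, fixed to the bench, 200 (x) x 160 (y) x 90 mm high without the lid, circuit board inside. Origin: centre of its underside; x points to the hinge side (away from the robot), z up.
- lid (a joint): hinge of the box's lid, rad: 0 = shut, positive = front edge raised; starts at 0.45 to 0.85. Hinge line along the box's y at x = +100 mm, z = 90 mm of the box frame. Stiff: the lid stays where it is left; 3 to 8 N straight down at about 115 mm from the hinge, beside the bolt, swings it shut against a firm stop.
- lid_edge (a point): middle of the front (free) edge of the aluminium lid, on its top face, 200 mm from the hinge. The lid plate is 204 x 164 x 6 mm, its top at z = 96 mm of the box frame when shut.
- lid_hole (a point): centre of the bolt's hole in the lid, on top of a low steel collar (30 mm across, 3 mm high), 170 mm from the hinge on the lid's centre line; z is the lid's outward normal. At z = 99 mm of the box frame when the lid is shut.
- bolt: captive steel hex bolt in the lid: it slides 17.5 mm along its axis and turns. Origin: on the axis, at the head's underside; z up along the axis (frame slides but does not turn). Head underside above the collar: 0.5 mm while the lid is open (hanging); 13 to 15 mm after shutting (rests on the thread's end); about 9 mm just after the drop; about 3 mm one turn later.
- bolt_head (a point): centre of the hex head, 9 mm above its underside; turns with the bolt. The head is 30 mm across flats, 18 mm high; two flats face along this frame's y, the others every 60 degrees. Shank 20 mm, right-hand thread of 6 mm pitch, into a threaded boss inside the box under the hole.
- bolt_turn (a joint): turn of the bolt, rad, starts within 0.2 of 0 (0: bolt_head axes parallel to the lid's). Positive = backward (counter-clockwise from above). Turns easily (0.03 N m), stays where left. Backward it climbs 1 mm a rad and, after 0.4 to 1.7 rad (differs each time), can drop 6 mm: by its weight if loose; if gripped, lower it or push lightly. Forward it sinks 6 mm a turn: a gripping hand must follow.
- screwdriver: loose screwdriver with yellow handle lying beside the box; not to be disturbed.
- wrench: loose steel spanner lying beside the box; not to be disturbed.
- spare_bolt: loose spare hex bolt standing on its head (30 mm across flats, 63 mm high) beside the box; not to be disturbed.
- gland: loose black cable gland, 32 mm across and 40 mm high, beside the box; not to be disturbed.
- tape_roll: roll core of 90 mm diameter, 25 mm high, lying beside the box; not to be disturbed.

How it is judged:
By the outcome, as a careful person would: the job done as asked, in the order asked, and still so for the second after the job is handed in, while the arm keeps its last pose, push and grip.
It also fails if it takes over 72 s, if anything falls off the work surface, if the arm or the gripper's body presses on something with over 40 N, if the wrist force passes 120 N, or if a joint passes its speed limit or range.

## Working session

There is one attempt and no reset: what is moved stays moved. The work goes in short steps, Python scripts to look and compute and a tool call to move; the robot and the scene stay as the last step left them, time stands still between calls to the robot, and variables do not carry over. Pictures are saved under pics/ and viewed, at most 10 in all, crops included, and the job is handed in when it is done.

Besides the shell and the picture viewer there is one more tool, called after "Emit:" by a JSON object that holds its "name" and its "arguments", one argument or row to a line. carry_out: Moves the arm, as the interface text tells. Its arguments: {"type":"object","properties":{"plan":{"type":"string"},"force":{"type":"number"}},"required":["plan"]}

```bash
mkdir -p pics; ls; python3 - <<'E'
from station import *
import cv2,numpy as np
o=get_obs(); print(o)
for n in ("side","top"):
    p,d=snapshot(n); m=camera_model(n); print(n,m)
    cv2.imwrite(f"pics/{n}0.png",p[:,:,::-1]); np.savez(f"pics/{n}0.npz",p=p,d=d,**m)
    print((d>0).mean(), d[d>0].min(), d.max())
E
```

```text
pics
{'time_s': 0.0, 'joints': array([ 1.12200592e+00,  8.74444435e-02,  1.75145060e-01,  1.65981551e+00,
       -1.76902727e-05,  1.57079040e+00]), 'joint_velocities': array([-0.00047539,  0.00016918, -0.00233851, -0.0014877 , -0.00079355,
        0.00027122]), 'joint_torque': array([ 6.71462954e-05, -5.20375943e+01,  4.64816666e+01,  1.59639685e-02,
        1.21993157e-04, -1.16045865e-05]), 'tcp_pos': array([0.23853516, 0.49532257, 0.23059728]), 'ee_rot': array([[-9.00975158e-01,  4.33870320e-01, -5.56157224e-04],
       [ 4.33870676e-01,  9.00974365e-01, -1.19567027e-03],
       [-1.76824396e-05, -1.31856952e-03, -9.99999131e-01]]), 'wrist_force': array([0.01200751, 0.9624432 , 0.16544952]), 'moment': array([-0.00537233, -0.01774775, -0.02780023]), 'gripper_force': 0.0, 'width': 0.9970474705476837}
side {'camera_matrix': array([[432.90466982,   0.        , 320.95278045],
       [  0.        , 432.90466982, 199.81977757],
       [  0.        ,   0.        ,   1.        ]]), 'R': array([[-8.68337348e-01, -4.95973462e-01, -7.57848416e-04],
       [-4.16246882e-01,  7.29583278e-01, -5.42629499e-01],
       [ 2.69682745e-01, -4.70870008e-01, -8.39971816e-01]]), 't': array([0.53666114, 0.2489595 , 0.86080868])}
0.99593359375 0.14562418 2.6927998
top {'camera_matrix': array([[445.50163589,   0.        , 315.6379267 ],
       [  0.        , 445.50163589, 201.96258336],
       [  0.        ,   0.        ,   1.        ]]), 'R': array([[-0.09618839, -0.99536107,  0.00203121],
       [-0.97212177,  0.09350383, -0.21502627],
       [ 0.21383885, -0.02265761, -0.97660615]]), 't': array([0.11699042, 0.59229018, 0.98847501])}
0.99583984375 0.644909 2.0323942
```

View pics/side0.png

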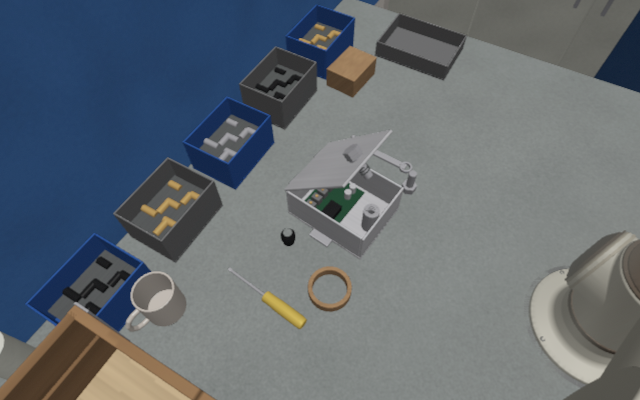

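View pics/top0.png

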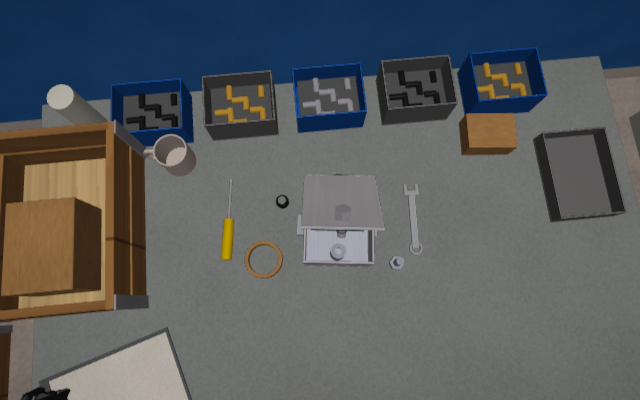

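The side view shows the box open, with the bolt head on the lid at about (354,153) and the front rim corners at (362,250) and (402,190). In the top view the lid spans (303–383, 175–230), the bolt head is at about (343,212), and the front wall is along row 264. Spare bolt at (397,263), spanner at (414,220), gland at (282,201), tape at (264,259) and screwdriver at (228,230).

```bash
cat > h.py <<'E'
import numpy as np,cv2
def load(n):
    z=np.load(f"pics/{n}.npz"); return z
def cloud(z):
    K=z["camera_matrix"];d=z["d"];v,u=np.mgrid[:400,:640]
    c=np.dstack([(u-K[0,2])/K[0,0]*d,(v-K[1,2])/K[1,1]*d,d])
    return (c-z["t"])@z["R"]
def tri(za,pa,zb,pb):
    P=[z["camera_matrix"]@np.c_[z["R"],z["t"]] for z in (za,zb)]
    X=cv2.triangulatePoints(P[0],P[1],np.array(pa,float).reshape(2,1),np.array(pb,float).reshape(2,1)).ravel()
    return X[:3]/X[3]
E
python3 - <<'E'
from h import *
np.set_printoptions(precision=4,suppress=True)
T,S=load("top0"),load("side0"); ct,cs=cloud(T),cloud(S)
print("tri bolt",tri(T,(343,211),S,(354,152)))
def plane(P):
    for _ in range(5):
        c=P.mean(0); n=np.linalg.svd(P-c,full_matrices=False)[2][2]; r=(P-c)@n; P=P[abs(r)<max(2*r.std(),.001)]
    n*=np.sign(n[2]);return c,n,r.std(),len(P)
m=np.zeros((400,640),bool);m[180:202,310:376]=1
print("lid top",plane(ct[m]))
m=np.zeros((400,640),bool);cv2.fillPoly(k:=np.zeros((400,640),np.uint8),[np.array([[300,182],[375,141],[340,150],[305,180]])],1)
print("lid side",plane(cs[k>0]))
c,n,_,_=plane(ct[180:202,310:376].reshape(-1,3))
print("tilt",np.arccos(n[2]),"dir",np.arctan2(n[1],n[0]))
# lid extents & bolt points
for nm,C,sl in(("t",ct,np.s_[165:240,290:395]),("s",cs,np.s_[120:200,280:400])):
    P=C[sl].reshape(-1,3); h=(P-c)@n
    L=P[(abs(h)<.003)]; B=P[(h>.010)&(h<.035)&(P[:,2]>.1)]
    print(nm,len(L),len(B)); 
    r=cv2.minAreaRect(L[L[:,2]>.1][:,:2].astype(np.float32)); print(r,cv2.boxPoints(r))
    print("bolt",np.median(B,0),B.min(0),B.max(0), np.percentile((B-c)@n,[5,50,95]))
# box rim: points with z .08-.1 front
P=ct[225:275,290:395].reshape(-1,3); R=P[(P[:,2]>.08)&(P[:,2]<.098)]
print("rim",len(R)); r=cv2.minAreaRect(R[:,:2].astype(np.float32)); print(r,cv2.boxPoints(r)); print(np.median(R[:,2]))
E
python3 - <<'E'
import cv2
a=cv2.imread("pics/top0.png")[160:280,270:430];b=cv2.imread("pics/side0.png")[115:265,270:430]
a=cv2.resize(a,None,fx=2.5,fy=2.5,interpolation=3);b=cv2.resize(b,None,fx=2.5,fy=2.5,interpolation=3)
import numpy as np
a=cv2.copyMakeBorder(a,0,b.shape[0]-a.shape[0],0,0,0);cv2.imwrite("pics/z0.png",np.hstack([a,b]))
E
```

```text
tri bolt [0.5413 0.0108 0.2244]
lid top (array([ 0.6033, -0.0003,  0.1445]), array([ 0.6877, -0.0822,  0.7214]), np.float64(0.0007342016581339637), 1259)
lid side (array([0.5721, 0.0098, 0.1855]), array([ 0.7755, -0.2794,  0.5662]), np.float64(0.0037498421947321013), 391)
tilt 0.7650178702005085 dir -0.11896157281863011
t 3916 183
((0.5788243412971497, 0.008366227149963379), (0.16383303701877594, 0.14609281718730927), 83.15489196777344) [[ 0.4965 -0.0643]
 [ 0.6416 -0.0817]
 [ 0.6611  0.081 ]
 [ 0.5161  0.0984]]
bolt [0.5425 0.0127 0.2315] [ 0.5286 -0.004   0.2144] [0.5605 0.0275 0.2403] [0.0117 0.0211 0.0231]
s 2863 197
((0.5808405876159668, 0.006722532212734222), (0.16525845229625702, 0.14688904583454132), 83.30085754394531) [[ 0.4983 -0.0668]
 [ 0.6441 -0.0839]
 [ 0.6634  0.0802]
 [ 0.5175  0.0974]]
bolt [0.5435 0.0158 0.2304] [ 0.5303 -0.0061  0.2119] [0.5626 0.0275 0.2391] [0.0116 0.0209 0.0242]
rim 335
((0.489952027797699, 0.01960095763206482), (0.15836362540721893, 0.07614400237798691), 83.00205993652344) [[ 0.4425 -0.0544]
 [ 0.5181 -0.0636]
 [ 0.5374  0.0936]
 [ 0.4618  0.1028]]
0.08999690942018032
```

View pics/z0.png

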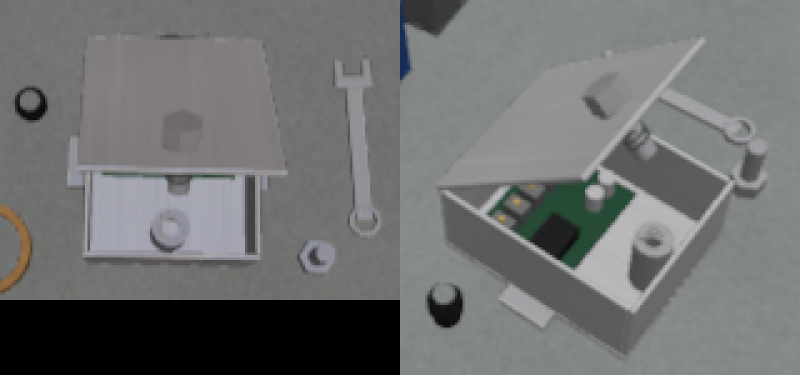

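Lid tilt is about 0.765 rad and box yaw −0.119. The hinge middle is at (0.651, 0.000), so the shut bolt axis should be at (0.482, 0.021). The rim measures z = 0.090, which matches the text. I'll press the lid at 115 mm from the hinge, offset 45 mm towards +y, at (0.542, 0.059).

Emit:
{"name": "carry_out", "arguments": {
  "plan": "0 0 -0.6 0 0 0 0; 0 0 -0.5 0 0 0 0; -0.55 -0.31 0 0 0 0 0; -0.55 -0.31 0 0 0 0 0; -0.55 -0.31 0 0 0 0 0; -0.55 -0.31 0 0 0 0 0; -0.55 -0.31 0 0 0 0 0; -0.55 -0.31 0 0 0 0 0",
  "force": 40
}}

```text
time_s: 1.1
tcp_pos: [0.3691, 0.3079, 0.297]
ee_rot: [[-0.901, 0.434, -0.0], [0.434, 0.901, -0.0], [0.0, -0.0, -1.0]]
wrist_force: [0.2, 1.1, 0.2]
width: -0.001
gripper_force: 0.0
```

Emit:
{"name": "carry_out", "arguments": {
  "plan": "-0.55 -0.31 0 0 0 0 0; -0.55 -0.31 0 0 0 0 0; -0.55 -0.31 0 0 0 0 0; -0.55 -0.31 0 0 0 0 0; -0.55 -0.31 0 0 0 0 0; -0.55 -0.31 0 0 0 0 0; -0.55 -0.31 0 0 0 0 0; -0.55 -0.31 0 0 0 0 0"
}}

```text
time_s: 2.1
tcp_pos: [0.5424, 0.0593, 0.2969]
ee_rot: [[-0.901, 0.434, -0.001], [0.434, 0.901, -0.0], [0.001, -0.0, -1.0]]
wrist_force: [0.6, -0.1, -0.6]
width: 0.002
gripper_force: 0.0
```

Emit:
{"name": "carry_out", "arguments": {
  "plan": "0 0 0 0 0 -1 0; 0 0 0 0 0 -1 0; 0 0 0 0 0 -1 0; 0 0 0 0 0 -0.8 0; 0 0 0 0 0 0 0"
}}

```text
time_s: 2.72
tcp_pos: [0.5418, 0.0605, 0.2969]
ee_rot: [[-0.993, 0.117, -0.001], [0.117, 0.993, -0.0], [0.001, -0.0, -1.0]]
wrist_force: [-0.4, -0.1, -0.2]
width: 0.003
gripper_force: 0.0
```

Emit:
{"name": "carry_out", "arguments": {
  "plan": "0 0 0.3 0 0 0 0; 0 0 0.3 0 0 0 0; 0 0 0.3 0 0 0 0; 0 0 0.2 0 0 0 0; 0 0 0.15 0 0 0 0; 0 0 0.15 0 0 0 0; 0 0 0.15 0 0 0 0; 0 0 0.15 0 0 0 0"
}}

```text
time_s: 3.72
tcp_pos: [0.5421, 0.0605, 0.1952]
ee_rot: [[-0.993, 0.117, 0.001], [0.117, 0.993, 0.0], [-0.001, 0.0, -1.0]]
wrist_force: [-0.4, -0.1, 3.9]
width: 0.002
gripper_force: 1.3
```

Emit:
{"name": "carry_out", "arguments": {
  "plan": "0 0 0.15 0 0 0 0; 0 0 0.15 0 0 0 0; 0 0 0.15 0 0 0 0; 0 0 0.15 0 0 0 0; 0 0 0.15 0 0 0 0; 0 0 0.15 0 0 0 0; 0 0 0.15 0 0 0 0; 0 0 0.15 0 0 0 0"
}}

```text
time_s: 4.72
tcp_pos: [0.5418, 0.0605, 0.1226]
ee_rot: [[-0.993, 0.117, -0.0], [0.117, 0.993, -0.0], [0.0, -0.0, -1.0]]
wrist_force: [-1.3, -0.6, 2.8]
width: -0.001
gripper_force: 1.2
```

Emit:
{"name": "carry_out", "arguments": {
  "plan": "0 0 0.1 0 0 0 0; 0 0 0.1 0 0 0 0; 0 0 0.08 0 0 0 0; 0 0 0.05 0 0 0 0; 0 0 0.04 0 0 0 0; 0 0 0.03 0 0 0 0; 0 0 0.02 0 0 0 0; 0 0 0 0 0 0 0"
}}

```text
time_s: 5.72
tcp_pos: [0.542, 0.0605, 0.0979]
ee_rot: [[-0.993, 0.117, 0.0], [0.117, 0.993, -0.0], [-0.0, -0.0, -1.0]]
wrist_force: [-1.7, 0.0, 2.2]
width: 0.003
gripper_force: 1.1
```

Emit:
{"name": "carry_out", "arguments": {
  "plan": "0 0 0.02 0 0 0 0; 0 0 0 0 0 0 0"
}}

```text
time_s: 5.98
tcp_pos: [0.542, 0.0605, 0.0968]
ee_rot: [[-0.993, 0.117, 0.0], [0.117, 0.993, 0.0], [-0.0, 0.0, -1.0]]
wrist_force: [-2.2, 0.6, 3.2]
width: -0.0
gripper_force: 1.7
```

Emit:
{"name": "carry_out", "arguments": {
  "plan": "0 0 0.02 0 0 0 0; 0 0 0 0 0 0 0"
}}

```text
time_s: 6.22
tcp_pos: [0.5419, 0.0605, 0.096]
ee_rot: [[-0.993, 0.117, 0.0], [0.117, 0.993, 0.0], [-0.0, 0.0, -1.0]]
wrist_force: [-3.3, 0.2, 6.6]
width: 0.002
gripper_force: 3.3
```

Emit:
{"name": "carry_out", "arguments": {
  "plan": "0 0 0.01 0 0 0 0; 0 0 0 0 0 0 0"
}}

```text
time_s: 6.48
tcp_pos: [0.5419, 0.0605, 0.096]
ee_rot: [[-0.993, 0.117, 0.001], [0.117, 0.993, 0.0], [-0.001, 0.0, -1.0]]
wrist_force: [-5.7, 0.4, 11.4]
width: -0.002
gripper_force: 5.4
```

The TCP stopped at z = 0.096 while the force rose to 11 N, so the lid is on its stop. Next I retreat and look.

Emit:
{"name": "carry_out", "arguments": {
  "plan": "0 0 -0.3 0 0 0 0; 0 0 -0.6 0 0 0 0; 0 0 -0.6 0 0 0 0; 0 0 -0.6 0 0 0 0; 0 0.8 0 0 0 0 85; 0 0.8 0 0 0 0 85; 0 0.8 0 0 0 0 85; 0 0.6 0 0 0 0 85"
}}

```text
time_s: 7.48
tcp_pos: [0.5632, 0.2412, 0.2216]
ee_rot: [[-0.993, 0.116, 0.001], [0.116, 0.993, 0.0], [-0.001, 0.0, -1.0]]
wrist_force: [0.0, -1.5, -0.7]
width: 0.851
gripper_force: 0.0
```

```bash
python3 - <<'E'
from station import *
from h import *
np.set_printoptions(precision=4,suppress=True)
o=get_obs(); print(o["tcp_pos"],o["joints"],o["wrist_force"],o["time_s"])
for n in ("side","top"):
    p,d=snapshot(n); m=camera_model(n); np.savez(f"pics/{n}1.npz",p=p,d=d,**m); cv2.imwrite(f"pics/{n}1.png",p[:,:,::-1])
T,S=load("top1"),load("side1")
yaw=-.1195; ex=np.array([np.cos(yaw),np.sin(yaw)]); ey=np.array([-ex[1],ex[0]])
c0=np.array([.5515,.0123])
for nm,z in(("top",T),("side",S)):
    C=cloud(z); q=C[...,:2]-c0; bx,by=q@ex,q@ey; zz=C[...,2]
    lid=(abs(bx)<.09)&(abs(by)<.07)&(abs(zz-.096)<.006)&((bx+.07)**2+by**2>.03**2)
    A=np.c_[bx[lid],by[lid],np.ones(lid.sum())]; s=np.linalg.lstsq(A,zz[lid],rcond=None)[0]; print(nm,"lid fit",s)
    w=(abs(bx)<.11)&(abs(by)<.09)&(abs(zz-.096)<.004); r=cv2.minAreaRect(C[w][:,:2].astype(np.float32));print(r)
    top=((bx+.07)**2+by**2<.03**2)&(zz>.122); P=C[top]
    print("head top",len(P),np.median(P[:,2]),np.percentile(P[:,2],[5,95]))
    t2=top&(abs(zz-np.median(P[:,2]))<.002); P=C[t2]
    r=cv2.minEnclosingCircle(P[:,:2].astype(np.float32)); print("circ",r,"mean",P.mean(0))
    # hex phase: 6-fold support
    Q=P[:,:2]-P[:,:2].mean(0); L=[(np.percentile(Q@np.array([np.cos(a),np.sin(a)]),98)-np.percentile(Q@np.array([np.cos(a),np.sin(a)]),2)) for a in np.radians(np.arange(0,180,5))]
    L=np.array(L); f=(L*np.exp(6j*np.radians(np.arange(0,180,5)))).sum(); print("max-width ang",np.degrees(np.angle(f))/6, L.round(4).reshape(3,12), abs(f)/18)
    vs,us=np.nonzero(t2); print("px",us.min(),us.max(),vs.min(),vs.max(),us.mean(),vs.mean())
tp=T["p"][:,:,::-1][205:270,285:400];sp=S["p"][:,:,::-1][140:240,280:420]
a=cv2.resize(tp,None,fx=3.4,fy=3.4,interpolation=2);b=cv2.resize(sp,None,fx=2.8,fy=2.8,interpolation=2)
a=cv2.copyMakeBorder(a,0,b.shape[0]-a.shape[0],0,0,0);cv2.imwrite("pics/z1.png",np.hstack([a,b]))
E
```

```text
[0.5632 0.2412 0.2216] [ 0.4046  0.2376  0.3276  1.6599 -0.0001  0.521 ] [ 0.0019 -1.5368 -0.6825] 7.475
top lid fit [-0.0008  0.0017  0.0966]
((0.5542125701904297, 0.011122070252895355), (0.16418522596359253, 0.2126859575510025), 83.28771209716797)
head top 174 0.13146149993303669 [0.1278 0.1348]
circ ((0.48188990354537964, 0.020638393238186836), 0.01685737818479538) mean [0.4817 0.0201 0.1315]
max-width ang -8.064210033962942 [[0.0293 0.0288 0.0281 0.0284 0.0285 0.0284 0.0286 0.0286 0.0284 0.0287
  0.0287 0.0286]
 [0.0284 0.0283 0.028  0.0278 0.0274 0.0271 0.0268 0.0266 0.0267 0.0269
  0.0268 0.0266]
 [0.0265 0.0271 0.0277 0.0275 0.028  0.0283 0.0283 0.0286 0.0288 0.0292
  0.0294 0.0295]] 0.00018805169303645795
px 333 346 240 254 339.2096774193548 247.15322580645162
side lid fit [0.002  0.0001 0.0966]
((0.5557488203048706, 0.010067321360111237), (0.1654064804315567, 0.2106269896030426), 83.3462905883789)
head top 196 0.13150054206341874 [0.1245 0.1338]
circ ((0.4847368001937866, 0.017820319160819054), 0.016848748549818993) mean [0.4848 0.0182 0.1317]
max-width ang -4.904974415702951 [[0.0283 0.0277 0.0277 0.0281 0.0281 0.0283 0.0281 0.0279 0.0282 0.0289
  0.0291 0.029 ]
 [0.0288 0.0286 0.0287 0.0282 0.0284 0.0283 0.0285 0.0288 0.0291 0.0294
  0.0297 0.0297]
 [0.0295 0.0296 0.0291 0.0286 0.028  0.028  0.0279 0.0278 0.0281 0.0279
  0.028  0.0283]] 0.00042646464219479483
px 366 381 188 201 373.8273381294964 194.38129496402877
```

View pics/z1.png

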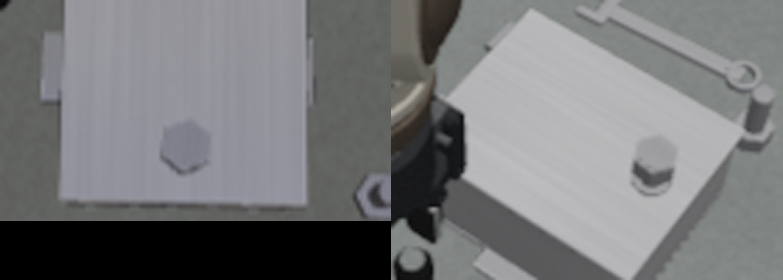

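The lid is shut: both views fit it flat at z = 0.0966. The head top is at z 0.1315, so the underside is about 14 mm above the collar. The bolt axis is near (0.483, 0.0195), and the hex corners lie along box x, so the bolt turn is about 0.

Emit:
{"name": "carry_out", "arguments": {
  "plan": "0.15 -0.64 0 0 0 0 85; 0.15 -0.64 0 0 0 0 85; 0.15 -0.64 0 0 0 0 85; 0.15 -0.64 0 0 0 0 85; 0.15 -0.63 0 0 0 0 85; 0.15 -0.63 0 0 0 0 85; 0 0 0 0 0 0 85; 0 0 0.3 0 0 0 85"
}}

```text
time_s: 8.57
tcp_pos: [0.4833, 0.0175, 0.2046]
ee_rot: [[-0.993, 0.118, 0.003], [0.118, 0.993, 0.0], [-0.003, 0.001, -1.0]]
wrist_force: [0.4, -1.1, -0.0]
width: 0.993
gripper_force: 0.0
```

Emit:
{"name": "carry_out", "arguments": {
  "plan": "0 0 0.4 0 0 0 85; 0 0 0.4 0 0 0 85; 0 0 0.3 0 0 0 85; 0 0 0.2 0 0 0 85; 0 0 0.1 0 0 0 85; 0 0 0.1 0 0 0 85; 0 0 0 0 0 0 85; 0 0 0 0 0 0 85"
}}

```text
time_s: 9.57
tcp_pos: [0.4827, 0.0179, 0.1135]
ee_rot: [[-0.993, 0.117, 0.001], [0.117, 0.993, 0.0], [-0.001, 0.0, -1.0]]
wrist_force: [-0.0, -0.1, 0.1]
width: 0.998
gripper_force: 0.0
```

Emit:
{"name": "carry_out", "arguments": {
  "plan": "0 0.03 0.02 0 0 0 85; 0 0 0 0 0 0 40; 0 0 0 0 0 0 34; 0 0 0 0 0 0 34; 0 0 0 0 0 0 34; 0 0 0 0 0 0 24; 0 0 0 0 0 0 24; 0 0 0 0 0 0 24",
  "force": 40
}}

```text
time_s: 10.58
tcp_pos: [0.4829, 0.018, 0.1124]
ee_rot: [[-0.993, 0.118, 0.001], [0.118, 0.993, -0.004], [-0.001, -0.003, -1.0]]
wrist_force: [-0.8, -12.4, 3.3]
width: 0.347
gripper_force: 39.3
```

```bash
python3 - <<'E'
from station import *
o=get_obs(); print(o)
E
```

```text
{'time_s': 10.575, 'joints': array([ 0.03942076, -0.08523657, -0.22567594,  1.42973993, -0.00359874,
        0.15795542]), 'joint_velocities': array([ 0.00101045, -0.00058612,  0.00035462,  0.0011822 ,  0.00010324,
        0.00052881]), 'joint_torque': array([ 5.73956028e+00, -3.96962285e+01,  4.55031538e+01, -5.61492071e-01,
        3.19410883e+00, -3.14827985e-02]), 'tcp_pos': array([0.48291075, 0.01802014, 0.11240069]), 'ee_rot': array([[-9.92982412e-01,  1.18259686e-01,  7.58375939e-04],
       [ 1.18256277e-01,  9.92976685e-01, -3.57162271e-03],
       [-1.17542861e-03, -3.45687582e-03, -9.99993334e-01]]), 'wrist_force': array([ -0.75011056, -12.41977165,   3.32258359]), 'moment': array([-2.36316611,  0.18470284, -0.06151238]), 'gripper_force': 39.323092508129776, 'width': 0.34675859762490086}
```

Emit:
{"name": "carry_out", "arguments": {
  "plan": "0 -0.03 0.01 0 0 0 24; 0 0 0 0 0 0 24"
}}

```text
time_s: 10.82
tcp_pos: [0.4829, 0.0178, 0.1122]
ee_rot: [[-0.993, 0.117, 0.002], [0.117, 0.993, 0.0], [-0.001, 0.0, -1.0]]
wrist_force: [-1.5, -3.0, 6.7]
width: 0.347
gripper_force: 39.7
```

Emit:
{"name": "carry_out", "arguments": {
  "plan": "0 0 0 0 0 -1 24; 0 0 0 0 0 -1 24; 0 0 0 0 0 -1 24; 0 0 0 0 0 -1 24; 0 0 0 0 0 0 24"
}}

```text
time_s: 11.45
tcp_pos: [0.4829, 0.0176, 0.1124]
ee_rot: [[-0.973, -0.231, 0.002], [-0.231, 0.973, -0.0], [-0.001, -0.001, -1.0]]
wrist_force: [-3.1, -3.7, 8.3]
width: 0.349
gripper_force: 39.7
```

Emit:
{"name": "carry_out", "arguments": {
  "plan": "0 0 -0.002 0 0 -1 24; 0 0 -0.002 0 0 -1 24; 0 0 0 0 0 0 24"
}}

```text
time_s: 11.82
tcp_pos: [0.4829, 0.0175, 0.1125]
ee_rot: [[-0.919, -0.395, 0.002], [-0.395, 0.919, -0.001], [-0.001, -0.001, -1.0]]
wrist_force: [0.1, -3.9, 7.6]
width: 0.347
gripper_force: 39.6
```

Emit:
{"name": "carry_out", "arguments": {
  "plan": "0 0 -0.002 0 0 -1 24; 0 0 -0.002 0 0 -1 24; 0 0 0 0 0 0 24"
}}

```text
time_s: 12.2
tcp_pos: [0.483, 0.0174, 0.1125]
ee_rot: [[-0.836, -0.549, 0.001], [-0.549, 0.836, -0.001], [-0.001, -0.002, -1.0]]
wrist_force: [0.4, -4.8, 5.1]
width: 0.347
gripper_force: 39.9
```

Emit:
{"name": "carry_out", "arguments": {
  "plan": "0 0 0 0 0 -1 24; 0 0 0 0 0 -1 24; 0 0 0 0 0 0 24"
}}

```text
time_s: 12.58
tcp_pos: [0.4829, 0.0175, 0.1117]
ee_rot: [[-0.728, -0.686, 0.001], [-0.686, 0.728, -0.001], [0.0, -0.001, -1.0]]
wrist_force: [3.2, -4.9, -2.1]
width: 0.345
gripper_force: 39.6
```

Emit:
{"name": "carry_out", "arguments": {
  "plan": "0 0 0 0 0 -1 24; 0 0 0 0 0 -1 24; 0 0 0 0 0 0 24"
}}

```text
time_s: 12.95
tcp_pos: [0.483, 0.0174, 0.1116]
ee_rot: [[-0.598, -0.802, 0.001], [-0.802, 0.598, -0.001], [0.0, -0.001, -1.0]]
wrist_force: [4.2, -4.7, -2.8]
width: 0.347
gripper_force: 40.2
```

The vertical force flipped from +5 to −2 N at about 50° of backward turn, so nothing is supporting the bolt any more. That's the drop point. Now I lower it gently.

Emit:
{"name": "carry_out", "arguments": {
  "plan": "0 0 0.02 0 0 0 24; 0 0 0.02 0 0 0 24; 0 0 0.02 0 0 0 24; 0 0 0 0 0 0 24"
}}

```text
time_s: 13.45
tcp_pos: [0.483, 0.0174, 0.108]
ee_rot: [[-0.599, -0.801, 0.001], [-0.801, 0.599, -0.001], [0.0, -0.001, -1.0]]
wrist_force: [4.5, -5.5, -0.8]
width: 0.348
gripper_force: 40.3
```

Emit:
{"name": "carry_out", "arguments": {
  "plan": "0 0 0.01 0 0 0 24; 0 0 0 0 0 0 24"
}}

```text
time_s: 13.7
tcp_pos: [0.483, 0.0173, 0.1077]
ee_rot: [[-0.599, -0.801, 0.001], [-0.801, 0.599, -0.001], [0.0, -0.002, -1.0]]
wrist_force: [2.9, -5.0, 1.7]
width: 0.346
gripper_force: 40.5
```

Emit:
{"name": "carry_out", "arguments": {
  "plan": "0 0 0.01 0 0 0 24; 0 0 0 0 0 0 24"
}}

```text
time_s: 13.95
tcp_pos: [0.483, 0.0173, 0.1075]
ee_rot: [[-0.599, -0.801, 0.001], [-0.801, 0.599, -0.001], [0.0, -0.002, -1.0]]
wrist_force: [1.4, -6.2, 3.1]
width: 0.345
gripper_force: 40.8
```

Emit:
{"name": "carry_out", "arguments": {
  "plan": "0 0 0.01 0 0 0 24; 0 0 0 0 0 0 24"
}}

```text
time_s: 14.2
tcp_pos: [0.4831, 0.0173, 0.1073]
ee_rot: [[-0.599, -0.801, 0.002], [-0.801, 0.599, -0.001], [-0.0, -0.002, -1.0]]
wrist_force: [-0.1, -6.4, 7.8]
width: 0.347
gripper_force: 41.0
```

```bash
python3 - <<'E'
from station import *
from h import *
np.set_printoptions(precision=4,suppress=True)
o=get_obs(); print(o["tcp_pos"],o["joints"],o["wrist_force"],o["moment"])
ims=[]
for n in ("side","top"):
    p,d=snapshot(n); m=camera_model(n); np.savez(f"pics/{n}2.npz",p=p,d=d,**m)
    C=cloud(load(n+"2"))
    q=C-np.array([.483,.018,0]); k=(np.hypot(q[...,0],q[...,1])<.0165)&(C[...,2]<.15)&(C[...,2]>.099)
    print(n,k.sum(),np.percentile(C[k][:,2],[50,80,90,97]) if k.any() else "")
    ims.append(cv2.resize(p[150:240,320:430,::-1] if n=="side" else p[200:290,285:395,::-1],None,fx=3.6,fy=3.6,interpolation=2))
cv2.imwrite("pics/z2.png",np.hstack(ims))
E
```

```text
[0.4831 0.0173 0.1073] [ 0.0366 -0.0851 -0.2354  1.4188 -0.0012 -0.892 ] [-0.087  -6.4136  7.8067] [-1.1159  0.1398  0.0328]
side 100 [0.1258 0.1271 0.1277 0.1286]
top 0
```

View pics/z2.png

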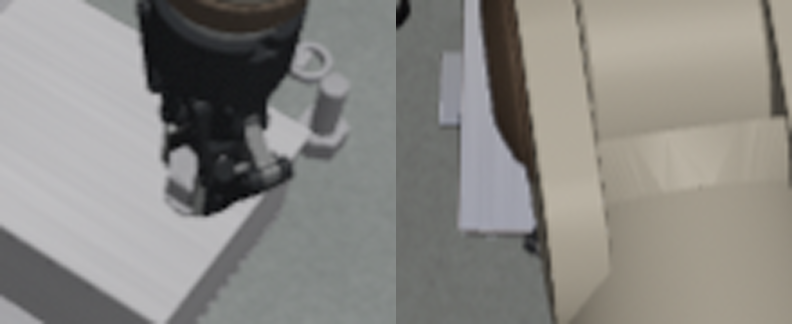

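The side view shows the fingers around the head. Depth puts the head top at about 0.126, down from 0.1315, which is the 9 mm dropped state. Now I turn forward and follow the bolt down.

Emit:
{"name": "carry_out", "arguments": {
  "plan": "0.01 -0.01 -0.005 0 0 0 24; 0 0 0.0014 0 0 1 24; 0 0 0.0014 0 0 1 24; 0 0 0.0014 0 0 1 24; 0 0 0.0014 0 0 1 24; 0 0 0 0 0 0 24",
  "force": 50
}}

```text
time_s: 15.05
tcp_pos: [0.4829, 0.0173, 0.107]
ee_rot: [[-0.837, -0.547, 0.001], [-0.547, 0.837, 0.001], [-0.001, 0.0, -1.0]]
wrist_force: [-0.9, -0.6, 5.5]
width: 0.341
gripper_force: 50.3
```

Emit:
{"name": "carry_out", "arguments": {
  "plan": "0 0 0.0014 0 0 1 24; 0 0 0.0014 0 0 1 24; 0 0 0.0014 0 0 1 24; 0 0 0.0014 0 0 1 24; 0 0 0 0 0 0 24"
}}

```text
time_s: 15.68
tcp_pos: [0.4829, 0.0175, 0.1067]
ee_rot: [[-0.974, -0.228, 0.001], [-0.228, 0.974, 0.001], [-0.001, 0.001, -1.0]]
wrist_force: [-1.0, -0.1, 5.1]
width: 0.348
gripper_force: 50.3
```

Going well. The force is steady, so I'm continuing with full rows (40° done).

Emit:
{"name": "carry_out", "arguments": {
  "plan": "0 0 0.0014 0 0 1 24; 0 0 0.0014 0 0 1 24; 0 0 0.0014 0 0 1 24; 0 0 0.0014 0 0 1 24; 0 0 0.0014 0 0 1 24; 0 0 0.0014 0 0 1 24; 0 0 0.0014 0 0 1 24; 0 0 0.0014 0 0 1 24"
}}

```text
time_s: 16.68
tcp_pos: [0.483, 0.0179, 0.1059]
ee_rot: [[-0.892, 0.452, 0.001], [0.452, 0.892, 0.002], [-0.0, 0.002, -1.0]]
wrist_force: [-0.3, 3.7, 5.4]
width: 0.346
gripper_force: 49.7
```

Emit:
{"name": "carry_out", "arguments": {
  "plan": "0 0 0.0014 0 0 1 24; 0 0 0.0014 0 0 1 24; 0 0 0.0014 0 0 1 24; 0 0 0.0014 0 0 1 24; 0 0 0.0014 0 0 1 24; 0 0 0.0014 0 0 1 24; 0 0 0.0014 0 0 1 24; 0 0 0.0014 0 0 1 24"
}}

```text
time_s: 17.68
tcp_pos: [0.4833, 0.0181, 0.1054]
ee_rot: [[-0.393, 0.92, 0.002], [0.92, 0.393, 0.002], [0.001, 0.003, -1.0]]
wrist_force: [0.8, 4.0, 5.0]
width: 0.345
gripper_force: 49.7
```

Emit:
{"name": "carry_out", "arguments": {
  "plan": "0 0 0.0014 0 0 1 24; 0 0 0.0014 0 0 1 24; 0 0 0.0014 0 0 1 24; 0 0 0.0014 0 0 1 24; 0 0 0.0014 0 0 1 24; 0 0 0.0014 0 0 1 24; 0 0 0.0014 0 0 1 24; 0 0 0.0014 0 0 1 24"
}}

```text
time_s: 18.68
tcp_pos: [0.4836, 0.018, 0.1048]
ee_rot: [[0.291, 0.957, 0.003], [0.957, -0.291, 0.002], [0.003, 0.002, -1.0]]
wrist_force: [2.2, 3.1, 4.0]
width: 0.347
gripper_force: 49.7
```

Emit:
{"name": "carry_out", "arguments": {
  "plan": "0 0 0.0014 0 0 1 24; 0 0 0.0014 0 0 1 24; 0 0 0.0014 0 0 1 24; 0 0 0.0014 0 0 1 24; 0 0 0.0014 0 0 1 24; 0 0 0.0014 0 0 1 24; 0 0 0.0014 0 0 1 24; 0 0 0.0014 0 0 1 24"
}}

```text
time_s: 19.68
tcp_pos: [0.4839, 0.0178, 0.1042]
ee_rot: [[0.838, 0.546, 0.003], [0.546, -0.838, 0.002], [0.003, 0.0, -1.0]]
wrist_force: [4.4, 2.0, 4.3]
width: 0.345
gripper_force: 49.5
```

```bash
python3 - <<'E'
from station import *
o=get_obs(); print(o["tcp_pos"],o["joints"][[0,5]],o["wrist_force"],o["moment"],o["ee_rot"][:2,:2])
E
```

```text
[0.48387349 0.01780056 0.10417041] [0.03589762 2.59978443] [4.43206134 1.96980346 4.26410716] [ 0.38170013 -0.88074722  0.13033203] [[ 0.83771108  0.54610493]
 [ 0.54610271 -0.83771671]]
```

200° done: the tip has sunk 3.1 mm and the force is steady. j6 is at 2.60, so I'll release, turn back 180° and grip again.

Emit:
{"name": "carry_out", "arguments": {
  "plan": "0 0 -0.01 0 0 0 40; 0 0 0 0 0 0 60; 0 0 0 0 0 0 60; 0 0 0 0 0 0 60; 0 0 0 0 0 -1 60; 0 0 0 0 0 -1 60; 0 0 0 0 0 -1 60; 0 0 0 0 0 -1 60"
}}

```text
time_s: 20.68
tcp_pos: [0.4826, 0.017, 0.1038]
ee_rot: [[0.595, 0.803, -0.0], [0.803, -0.595, -0.0], [-0.0, -0.0, -1.0]]
wrist_force: [0.2, 0.5, 0.1]
width: 0.7
gripper_force: 0.0
```

Emit:
{"name": "carry_out", "arguments": {
  "plan": "0 0 0 0 0 -1 60; 0 0 0 0 0 -1 60; 0 0 0 0 0 -1 60; 0 0 0 0 0 -1 60; 0 0 0 0 0 -1 60; 0 0 0 0 0 -1 60; 0 0 0 0 0 -1 60; 0 0 0 0 0 -1 60"
}}

```text
time_s: 21.68
tcp_pos: [0.4826, 0.017, 0.1039]
ee_rot: [[-0.06, 0.998, -0.0], [0.998, 0.06, 0.0], [0.0, -0.0, -1.0]]
wrist_force: [-0.4, -0.0, -0.7]
width: 0.706
gripper_force: 0.0
```

Emit:
{"name": "carry_out", "arguments": {
  "plan": "0 0 0 0 0 -1 60; 0 0 0 0 0 -1 60; 0 0 0 0 0 -1 60; 0 0 0 0 0 -1 60; 0 0 0 0 0 -1 60; 0 0 0 0 0 -1 60; 0 0 0 0 0 -1 60; 0 0 0 0 0 -1 60"
}}

```text
time_s: 22.68
tcp_pos: [0.4826, 0.017, 0.1038]
ee_rot: [[-0.688, 0.726, -0.0], [0.726, 0.688, -0.0], [0.0, -0.0, -1.0]]
wrist_force: [0.0, 0.3, 0.3]
width: 0.699
gripper_force: 0.0
```

Emit:
{"name": "carry_out", "arguments": {
  "plan": "0 0 0 0 0 -1 60; 0 0 0 0 0 -1 60; 0 0 0 0 0 -1 60; 0 0 0 0 0 -1 60; 0 0 0 0 0 -1 60; 0 0 0 0 0 -1 60; 0 0 0 0 0 -1 60; 0 0 0 0 0 -1 60"
}}

```text
time_s: 23.68
tcp_pos: [0.4825, 0.017, 0.1038]
ee_rot: [[-0.994, 0.114, -0.0], [0.114, 0.994, -0.0], [0.0, -0.0, -1.0]]
wrist_force: [-0.3, -0.0, -0.2]
width: 0.703
gripper_force: 0.0
```

Emit:
{"name": "carry_out", "arguments": {
  "plan": "0 0 0 0 0 -1 60; 0 0 0 0 0 -1 60; 0 0 0 0 0 -1 60; 0 0 0 0 0 -1 60; 0 0 0 0 0 -1 60; 0 0 0 0 0 -1 60; 0 0 0 0 0 -1 60; 0 0 0 0 0 -1 60"
}}

```text
time_s: 24.68
tcp_pos: [0.4826, 0.0171, 0.1038]
ee_rot: [[-0.834, -0.551, -0.0], [-0.551, 0.834, -0.0], [0.0, 0.0, -1.0]]
wrist_force: [0.5, 0.4, 0.9]
width: 0.704
gripper_force: 0.0
```

```bash
python3 - <<'E'
from station import *
from h import *
o=get_obs(); print(o["tcp_pos"],o["joints"][[0,5]],o["wrist_force"],o["ee_rot"][:2,:2])
p,d=snapshot("side"); m=camera_model("side"); np.savez("pics/side3.npz",p=p,d=d,**m)
C=cloud(load("side3")); q=C-np.array([.4835,.018,0]); k=(np.hypot(q[...,0],q[...,1])<.014)&(C[...,2]<.15)&(C[...,2]>.1)
print(k.sum(),np.percentile(C[k][:,2],[20,50,80,95]))
cv2.imwrite("pics/z3.png",cv2.resize(p[130:240,310:430,::-1],None,fx=4,fy=4,interpolation=2))
E
```

```text
[0.4825576  0.01706243 0.10382524] [ 0.03534677 -0.54878004] [0.49323542 0.38664648 0.91813281] [[-0.83419392 -0.55147117]
 [-0.55147118  0.83419394]]
24 [0.1220882  0.12306971 0.12377748 0.12430586]
```

View pics/z3.png

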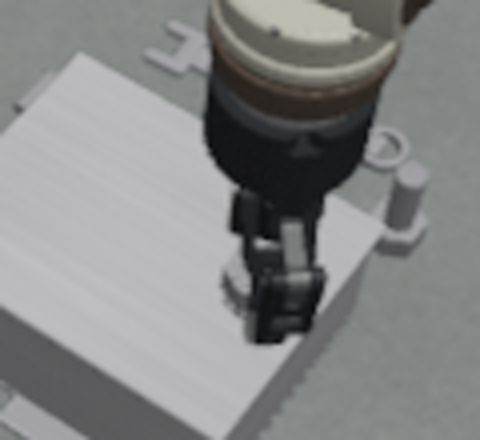

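The head top is at 0.1228, so the underside is 5.8 mm above the collar. That is what 200° of turn should give. Now I grip again.

Emit:
{"name": "carry_out", "arguments": {
  "plan": "-0.02 0.005 0 0 0 0 60; 0 0 0 0 0 0 36; 0 0 0 0 0 0 34; 0 0 0 0 0 0 34; 0 0 0 0 0 0 24; 0 0 0 0 0 0 24; 0 0 0 0 0 0 24",
  "force": 50
}}

```text
time_s: 25.6
tcp_pos: [0.4836, 0.0178, 0.1041]
ee_rot: [[-0.836, -0.549, 0.0], [-0.549, 0.836, -0.0], [-0.0, -0.001, -1.0]]
wrist_force: [-0.2, -2.5, 2.2]
width: 0.343
gripper_force: 49.3
```

Emit:
{"name": "carry_out", "arguments": {
  "plan": "0 0 0.006 0 0 0 24; 0 0 0.0014 0 0 1 24; 0 0 0.0014 0 0 1 24; 0 0 0.0014 0 0 1 24; 0 0 0.0014 0 0 1 24; 0 0 0 0 0 0 24"
}}

```text
time_s: 26.35
tcp_pos: [0.4837, 0.0178, 0.1036]
ee_rot: [[-0.973, -0.23, 0.001], [-0.23, 0.973, -0.0], [-0.001, -0.001, -1.0]]
wrist_force: [-0.1, -3.8, 5.8]
width: 0.344
gripper_force: 50.2
```

Emit:
{"name": "carry_out", "arguments": {
  "plan": "0 0 0.0014 0 0 1 24; 0 0 0.0014 0 0 1 24; 0 0 0.0014 0 0 1 24; 0 0 0.0014 0 0 1 24; 0 0 0.0014 0 0 1 24; 0 0 0.0014 0 0 1 24; 0 0 0.0014 0 0 1 24; 0 0 0.0014 0 0 1 24"
}}

```text
time_s: 27.35
tcp_pos: [0.4837, 0.0176, 0.1028]
ee_rot: [[-0.893, 0.45, 0.001], [0.45, 0.893, -0.001], [-0.001, -0.0, -1.0]]
wrist_force: [0.7, -4.4, 4.3]
width: 0.344
gripper_force: 49.5
```

Emit:
{"name": "carry_out", "arguments": {
  "plan": "0 0 0.0014 0 0 1 24; 0 0 0.0014 0 0 1 24; 0 0 0.0014 0 0 1 24; 0 0 0.0014 0 0 1 24; 0 0 0.0014 0 0 1 24; 0 0 0.0014 0 0 1 24; 0 0 0.0014 0 0 1 24; 0 0 0.0014 0 0 1 24"
}}

```text
time_s: 28.35
tcp_pos: [0.4835, 0.0175, 0.1021]
ee_rot: [[-0.395, 0.919, 0.0], [0.919, 0.395, -0.001], [-0.001, -0.0, -1.0]]
wrist_force: [-0.6, -5.9, 6.7]
width: 0.346
gripper_force: 49.6
```

Emit:
{"name": "carry_out", "arguments": {
  "plan": "0 0 0.0014 0 0 1 24; 0 0 0.0014 0 0 1 24; 0 0 0.0014 0 0 1 24; 0 0 0.0014 0 0 1 24; 0 0 0.0014 0 0 1 24; 0 0 0.0014 0 0 1 24; 0 0 0.0014 0 0 1 24; 0 0 0.0014 0 0 1 24"
}}

```text
time_s: 29.35
tcp_pos: [0.4834, 0.0175, 0.1015]
ee_rot: [[0.288, 0.958, 0.0], [0.958, -0.288, -0.001], [-0.001, 0.0, -1.0]]
wrist_force: [-2.1, -6.1, 6.0]
width: 0.346
gripper_force: 49.8
```

Emit:
{"name": "carry_out", "arguments": {
  "plan": "0 0 0.0014 0 0 1 24; 0 0 0.0014 0 0 1 24; 0 0 0.0014 0 0 1 24; 0 0 0.0014 0 0 1 24; 0 0 0.0014 0 0 1 24; 0 0 0.0014 0 0 1 24; 0 0 0 0 0 0 24; 0 0 0 0 0 0 24"
}}

```text
time_s: 30.35
tcp_pos: [0.4833, 0.0175, 0.101]
ee_rot: [[0.727, 0.687, -0.0], [0.687, -0.727, -0.001], [-0.001, 0.001, -1.0]]
wrist_force: [-1.6, -4.8, 6.7]
width: 0.345
gripper_force: 50.3
```

```bash
python3 - <<'E'
from station import *
from h import *
np.set_printoptions(precision=4,suppress=True)
o=get_obs(); print(o["tcp_pos"],o["joints"][[0,5]],o["joint_velocities"],o["wrist_force"],o["moment"])
p,d=snapshot("side"); m=camera_model("side"); np.savez("pics/side4.npz",p=p,d=d,**m)
C=cloud(load("side4")); q=C-np.array([.4835,.018,0]); k=(np.hypot(q[...,0],q[...,1])<.0165)&(C[...,2]<.13)&(C[...,2]>.1)
print(k.sum(),np.percentile(C[k][:,2],[20,50,80,95]) if k.any() else "")
c0=np.array([.5515,.0123]);e=np.array([.9929,-.1192]);q=C[...,:2]-c0;bx=q@e;by=q@np.array([.1192,.9929])
l=(abs(bx)<.09)&(abs(by)<.07)&(abs(C[...,2]-.096)<.006);print("lid",np.linalg.lstsq(np.c_[bx[l],by[l],np.ones(l.sum())],C[l][:,2],rcond=None)[0])
cv2.imwrite("pics/z4.png",cv2.resize(p[90:350,200:450,::-1],None,fx=2.2,fy=2.2,interpolation=2))
E
```

```text
[0.4833 0.0175 0.101 ] [0.0368 2.421 ] [ 0.0007 -0.001  -0.0006  0.0007  0.001  -0.0016] [-1.621  -4.8117  6.6772] [-1.0994  0.4066 -0.0647]
66 [0.1142 0.1194 0.1205 0.1228]
lid [0.0017 0.0004 0.0966]
```

View pics/z4.png

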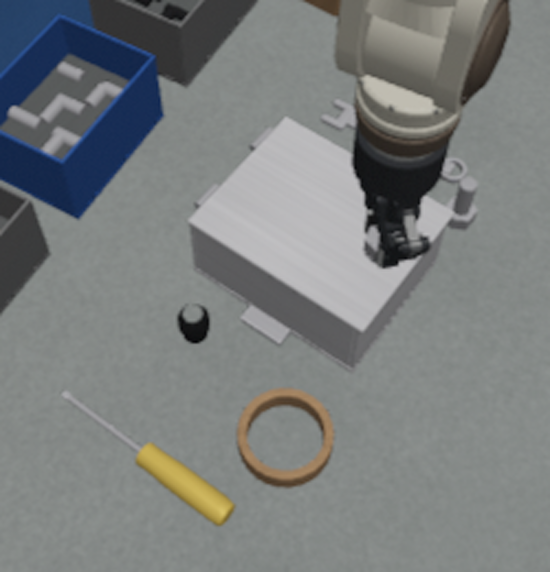

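The lid is shut and flat, the gripper is holding the bolt head, and the head top is at about 0.120, so the underside is 3 mm above the collar. The loose items look undisturbed. Handing in.

```bash
python3 -c "
from station import *
print(close_job())"
```

```text
the job is handed in; nothing more can be done
None
```

The job is handed in (no verdict came back): the lid is shut, the bolt dropped into its thread after about 50° of backward turn and was turned forward 370° (one full turn plus the overshoot past the drop, with one regrip), and the gripper is still holding its head about 3 mm above the collar.

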